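Stack full ticket rolls in the stock tray

TASK

Three full rolls of queue-ticket paper lie side by side in the black stock tray. Find the two loose rolls of that same size on the desk and stack them as the second layer of the pyramid: one lying in each of the two hollows on top of the row, parallel with the rolls below and their ends level with them. The thin used roll and the bigger wide roll do not belong there.

Things in the scene. Friction and masses are not known exactly. Their poses are not given: they have to be found in the camera images.
- tray: Low black tray fixed to the desk, 70 (x) by 182 mm (y), 16 mm high. Three full rolls lie loose in its troughs, axes along its x, at y = -56, 0, 56 mm; their tops are 54 mm above the desk. Origin: centre of its underside, on the desk. The hollows on top are at y = -28 and 28 mm; a roll seated there has its centre at x = 0, 70 mm above the desk, with only 6 mm to its neighbour; its ends are free.
- roll_a: A full roll of white ticket paper, dark core, a rigid cylinder 50 mm in diameter, 58 mm long, about 110 g, on its side on the desk, free to roll. Can be gripped over its flat ends. Origin: its centre, 25 mm above the desk; x runs along its axis. Not wanted, lying among these: a thin used roll (30 mm diameter, 58 mm long) and a wide roll (60 mm diameter, 80 mm long).
- roll_b: The other full roll of white ticket paper, dark core, a rigid cylinder 50 mm in diameter, 58 mm long, about 110 g, on its side on the desk, free to roll. Can be gripped over its flat ends. Origin: its centre, 25 mm above the desk; x runs along its axis. Not wanted, lying among these: a thin used roll (30 mm diameter, 58 mm long) and a wide roll (60 mm diameter, 80 mm long).
Not all that is in view belongs to the job. Leave any red look-alike of the roll_a alone. Leave any red look-alike of the roll_b alone.

How it is judged:
By the outcome, as a careful person would: the job done as asked, in the order asked, and still so for the second after the job is handed in, with the robot touching nothing.
It also fails if it takes over 56 s, if anything falls off the work surface, if the arm or the gripper's body presses on something with over 40 N, if the wrist force passes 120 N, or if a joint passes its speed limit or range.

ROBOT

A 6-joint arm with a two-finger parallel gripper is mounted at the origin on the work surface. World frame = base frame: x ahead of the robot, y to its left, z up, the work surface at z = 0. Lengths are in m, angles in rad, forces in N, time in s.
With the tool pointing down it reaches from about 0.375 to 0.975 m from the base axis. Payload 3.8 kg.
Tool frame: the origin (TCP) lies at the very end of the fingers, on their centre line; the grasp point (between the pads) lies 19 mm behind it; z points along the fingers, y is the line along which they close (so a half turn about z gives the same grasp; the last joint's range is limited). The gripper opens to 85 mm and grips with 20 to 120 N. Pads are 22 mm wide; open, the fingers measure 114 mm over their backs; the gripper's body (76 mm by 85 mm) begins 54 mm behind the grasp point. The pads swing forward as they close: fully open they stand 13 mm farther back than shut.
Start: joints at [-1.281, 0.264, 1.604, -0, 1.274, -0.037], TCP at [0.217, -0.639, 0.231] pointing down, gripper open.
Joint ranges: [-2.63, 2.63], [-0.94, 2.18], [0.31, 2.57], [-1.31, 4.45], [0, 2.66], [-2.55, 2.55]. Speed limits (rad/s): [2.57, 2.57, 3.14, 3.14, 3.14, 3.14].

INTERFACE

Orientations are given as a rotation vector (axis times angle).
In Python, from workcell import read_state, read_camera, calibration, finish_job gives the robot as it stands.
- The arm moves only by the tool step_arm, never from a script. Its argument "commands" is a list of rows, each an object of numbers: "fingers": the gripper's target within -1 to 1 (shut at 1, half-way at 0, fully open at -1); "dx", "dy", "dz": the shift along the tool's x, y, z in m; "roll": the turn about the tool's z in degrees. In form: [{"fingers": .., "dx": .., "dy": .., "dz": .., "roll": ..}, ...]. A call has 1 to 8 rows; each row is the pose to reach, as a shift and turn from the pose commanded when the call began, along the tool's axes at that moment; what a row does not reach only later rows make up. A row lasts 1/8 s, in which the tool goes at most 62.5 mm and 10.7 degrees, less where a joint would pass 70% of its speed; a pose out of reach is approached as far as the arm can. A call with a gripper value outside its range is refused whole. The fingers move at their own pace and stop on an object; "squeeze" is the grip in N (left out, the last holds). Time passes only in rows, so rows that repeat a pose let the fingers close. It gives the time, the measured TCP pose, the force, the opening and the grip force at its end, in the units of the state.
- read_state(): the state, without advancing time (a new reading comes with each control period).
- read_camera(name): name is "side" or "top"; returns (picture, depth): 420x560x3 uint8, blue, green, red; 420x560 float32, m along the optical axis (not along the pixel's ray), 0 where there is no reading.
- calibration(name): a dict with "intrinsics" (3x3 intrinsics, pixels), "world_to_cam" (4x4, takes a point from world to camera coordinates). Camera axes: x right, y up, looking along -z (the intrinsics and any distortion apply to the point x, -y, -z); pixel columns grow to the right and rows downward; lengths in m; the calibration is good to about 2 mm. A picture is of the moment at which its call begins. calibration takes no time and is no camera call.
- finish_job(): hands the job in; it is judged then, once.
The state is a dict: "time": time; "q": joint angles; "joint_vel": joint speeds; "joint_torque": joint torques, N m; "tool_pos": TCP position; "tcp_rot": TCP orientation; "wrist_force": force on the tool from outside, world axes, zero at the start; "torque": the same for the moment, N m; "width": opening from 0.0 (shut) to 1.0 (fully open); "grip_force": force on a finger pad.
Only numpy, scipy, OpenCV 4.12 (cv2) and the standard library are available. Lean on these libraries where they do the work, as an engineer would, in place of code of your own. Each camera call takes 0.05 s, during which the arm holds its last target. There are 200 camera calls.

## Working session

There is one attempt and no reset: what is moved stays moved. The work goes in short steps, Python scripts to look and compute and a tool call to move; the robot and the scene stay as the last step left them, time stands still between calls to the robot, and variables do not carry over. Pictures are saved under pics/ and viewed, at most 10 in all, crops included, and the job is handed in when it is done.

Besides the shell and the picture viewer there is one more tool, called after "Request:" in YAML: its name, and indented under it one key for each argument. step_arm: Moves the arm, as the interface text tells. Its arguments: {"type":"object","properties":{"commands":{"type":"array","items":{"type":"object","properties":{"fingers":{"type":"number"},"dx":{"type":"number"},"dy":{"type":"number"},"dz":{"type":"number"},"roll":{"type":"number"}}}},"squeeze":{"type":"number"}},"required":["commands"]}

```bash
mkdir -p pics; python3 - <<'E'
from workcell import *
import cv2,numpy as np
for n in("top","side"):
    p,d=read_camera(n);cv2.imwrite(f"pics/{n}0.png",p);np.save(f"pics/{n}0.npy",d)
    c=calibration(n);print(n,c,d.min(),d.max())
s=read_state();print(s)
E
```

```text
top {'intrinsics': array([[502.49546444,   0.        , 283.71446282],
       [  0.        , 502.49546444, 206.36287397],
       [  0.        ,   0.        ,   1.        ]]), 'world_to_cam': array([[ 0.15823537, -0.98737789,  0.00681653, -0.09452071],
       [ 0.95800301,  0.15519252,  0.24113379, -0.52858496],
       [-0.23914805, -0.03162564,  0.97046794, -0.71371637],
       [ 0.        ,  0.        ,  0.        ,  1.        ]])} 0.0 1.8193244
side {'intrinsics': array([[380.70554187,   0.        , 276.56315846],
       [  0.        , 380.70554187, 206.79785981],
       [  0.        ,   0.        ,   1.        ]]), 'world_to_cam': array([[-0.79592806, -0.60537944,  0.00377622,  0.43502251],
       [ 0.42968988, -0.56052266,  0.70794135, -0.27070419],
       [-0.42645649,  0.56509299,  0.70626113, -0.45642542],
       [ 0.        ,  0.        ,  0.        ,  1.        ]])} 0.0 3.0640638
{'time': 0.1, 'q': array([-1.28092414e+00,  2.64679339e-01,  1.60526545e+00, -1.58949555e-05,
        1.27368599e+00, -3.69120445e-02]), 'joint_vel': array([-5.06514359e-04, -9.90093523e-04, -2.73888139e-03,  9.35277474e-05,
        2.07970241e-03,  5.40782061e-04]), 'joint_torque': array([ 1.61486942e-04, -5.16703320e+01, -3.68591738e+01, -5.95682650e-05,
        6.30898954e-03, -8.24882477e-05]), 'tool_pos': array([ 0.21646868, -0.63864236,  0.23007036]), 'tcp_rot': array([-3.09775609e+00, -5.10709185e-01,  4.27247200e-04]), 'wrist_force': array([ 0.36441839,  0.42788176, -0.19136807]), 'torque': array([-0.0426924 , -0.01873643,  0.00110298]), 'grip_force': 0.0, 'width': 0.9984837565776555}
```

View pics/top0.png

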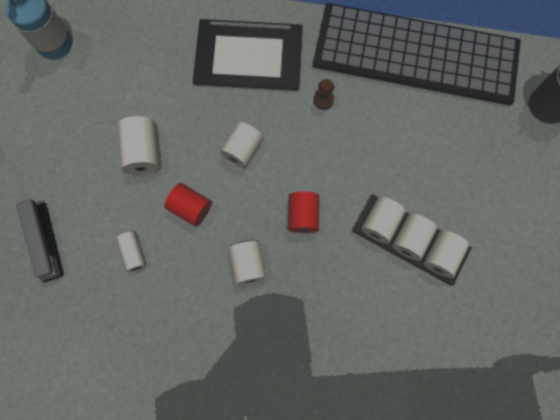

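View pics/side0.png

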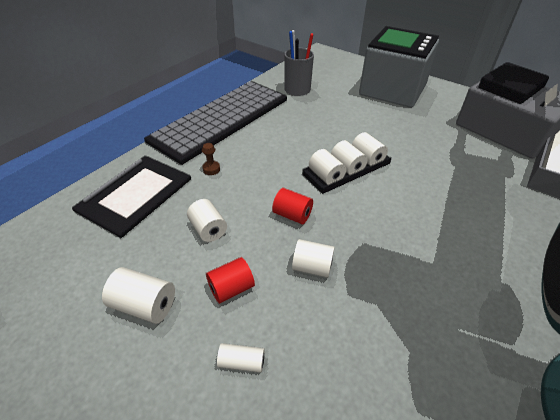

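The top view shows these white candidates:
- (241,145) and (247,261) look like full rolls.
- (138,145) is the wide roll and (131,251) is the thin one.
- (188,204) and (304,211) are the red look-alikes.
- The tray row is at (384,219), (415,237) and (447,254).

The side view shows the same full rolls at (207,220) and (313,258). I choose those two, and will measure them and check a crop.

```bash
cat > h.py <<'E'
from workcell import *
import cv2,numpy as np
from scipy.spatial import cKDTree
def cloud(n,p,d,mask):
    c=calibration(n);K=c["intrinsics"];T=np.linalg.inv(c["world_to_cam"])
    v,u=np.nonzero(mask&(d>0));z=d[v,u]
    P=np.c_[(u-K[0,2])*z/K[0,0],-(v-K[1,2])*z/K[1,1],-z,np.ones(len(z))]
    return (P@T.T)[:,:3]
def white(p):
    h=cv2.cvtColor(p,cv2.COLOR_BGR2HSV);return (h[...,1]<60)&(h[...,2]>135)
def project(n,X):
    c=calibration(n);q=c["world_to_cam"]@np.r_[X,1];w=c["intrinsics"]@(q[:3]*[1,-1,-1]);return w[:2]/w[2]
def comps(n,p,d):
    m=cv2.morphologyEx(white(p).astype(np.uint8),cv2.MORPH_OPEN,np.ones((3,3)))
    k,l,s,c=cv2.connectedComponentsWithStats(m)
    for i in range(1,k):
        if 150<s[i,4]<6000:
            yield c[i],cloud(n,p,d,l==i)
E
python3 - <<'E'
from h import *
np.set_printoptions(precision=4,suppress=True)
for n in("top","side"):
    p=cv2.imread(f"pics/{n}0.png");d=np.load(f"pics/{n}0.npy")
    for c,P in comps(n,p,d):
        zt=np.percentile(P[:,2],97)
        if zt>.13 or zt<.01:continue
        Q=P[P[:,2]>zt-.010]   # top strip
        r=cv2.minAreaRect(Q[:,:2].astype(np.float32)*1000)
        b=cv2.boxPoints(r);e=[b[1]-b[0],b[2]-b[1]];a=max(e,key=np.linalg.norm)
        print(n,c,"ztop",zt,"ctr",np.array(r[0]),"LxW",np.array(r[1]),"axis deg",np.degrees(np.arctan2(a[1],a[0]))%180)
    if n=="top":cv2.imwrite("pics/crop.png",cv2.resize(p[110:300,100:480],None,fx=2,fy=2,interpolation=cv2.INTER_CUBIC))
E
```

```text
top [247.3314  56.0916] ztop 0.01656170328137249 ctr [812.9436 100.5844] LxW [ 75.7329 118.7354] axis deg 95.790085
top [135.0022 139.5568] ztop 0.06234059483771524 ctr [610.3082 247.8058] LxW [81.577  44.5994] axis deg 17.327658
top [241.8587 140.4151] ztop 0.05201209867642233 ctr [640.6677  78.1879] LxW [38.934 57.241] axis deg 159.9312
top [386.1716 216.8875] ztop 0.056135020549874556 ctr [ 549.2252 -169.9668] LxW [37.6252 59.1143] axis deg 160.59933
top [417.9454 233.8116] ztop 0.05602737771542811 ctr [ 529.7224 -222.4206] LxW [38.2551 58.0071] axis deg 159.96268
top [128.5316 249.6914] ztop 0.032147112372639904 ctr [436.0479 224.5648] LxW [57.9777 23.947 ] axis deg 30.050365
top [450.2232 251.4088] ztop 0.056166191778046895 ctr [ 510.1146 -274.8304] LxW [37.566  58.2983] axis deg 159.54556
top [246.0483 260.6459] ztop 0.05208478563271535 ctr [446.7587  35.1738] LxW [57.4834 38.9057] axis deg 21.03749
side [554.3263 155.2944] ztop 0.04991674056422081 ctr [ 189.7915 -398.3596] LxW [20.8269  6.5731] axis deg 10.35645
side [134.8884 192.3253] ztop 0.014675464310661338 ctr [811.4297 100.5592] LxW [ 76.7207 121.018 ] axis deg 95.67633
```

View pics/crop.png

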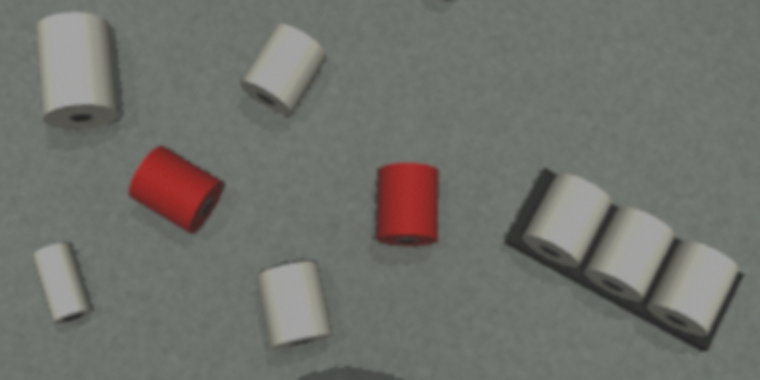

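The crop confirms both choices: two white full rolls, at (241,145) and (247,261) in the full picture. The thin roll, the wide roll and the red ones are clearly different. Next I check heights in the side view and work out the moves.

```bash
cat >> h.py <<'E'
from scipy.spatial.transform import Rotation as Ro
T={"a":((.6407,.0782),159.9),"b":((.4468,.0352),21.0),"H1":((.5395,-.1962),159.6),"H2":((.5199,-.2486),159.6)}
def go(k,xy=None):
    s=read_state();R=Ro.from_rotvec(s["tcp_rot"]).as_matrix();t,ax=T[k];t=xy or t
    yaw=np.degrees(np.arctan2(R[1,1],R[0,1]))
    turn=-((ax-yaw+90)%180-90)   # roll about tool z (down)
    d=np.r_[t,0]-np.r_[s["tool_pos"][:2],0]
    print(k,"t",round(s["time"],2),"tcp",s["tool_pos"].round(4),"R.z",R[:,2].round(3),"dxyz tool",(R.T@d).round(4),"turn",round(turn,1),"or +-180; q",s["q"].round(2))
E
python3 - <<'E'
from h import *
n="side";p=cv2.imread("pics/side0.png");d=np.load("pics/side0.npy")
h=cv2.cvtColor(p,cv2.COLOR_BGR2HSV);m=(h[...,1]<60)&(h[...,2]>120)
P=cloud(n,p,d,m)
for nm,xy in[("a",(.6407,.0782)),("b",(.4468,.0352)),("mid",(.5297,-.2224))]:
    Q=P[(np.hypot(*(P[:,:2]-xy).T)<.036)&(P[:,2]>.015)]
    if len(Q)<30: print(nm,len(Q));continue
    zt=np.percentile(Q[:,2],97);Q=Q[Q[:,2]>zt-.01];print(nm,len(Q),zt.round(4),np.array(cv2.minAreaRect(Q[:,:2].astype(np.float32)*1000)[0]).round(1))
for k in T: go(k)
E
```

```text
a 608 0.0506 [640.2  80.6]
b 730 0.051 [445.6  37.6]
mid 372 0.0547 [ 525.5 -228.1]
a t 0.1 tcp [ 0.2165 -0.6386  0.2301] R.z [-0.001  0.002 -1.   ] dxyz tool [ 0.6319 -0.5427  0.0011] turn -51.2 or +-180; q [-1.28  0.26  1.61 -0.    1.27 -0.04]
b t 0.1 tcp [ 0.2165 -0.6386  0.2301] R.z [-0.001  0.002 -1.   ] dxyz tool [ 0.4344 -0.5642  0.0012] turn 87.7 or +-180; q [-1.28  0.26  1.61 -0.    1.27 -0.04]
H1 t 0.1 tcp [ 0.2165 -0.6386  0.2301] R.z [-0.001  0.002 -1.   ] dxyz tool [ 0.448  -0.3153  0.0007] turn -50.9 or +-180; q [-1.28  0.26  1.61 -0.    1.27 -0.04]
H2 t 0.1 tcp [ 0.2165 -0.6386  0.2301] R.z [-0.001  0.002 -1.   ] dxyz tool [ 0.4126 -0.272   0.0006] turn -50.9 or +-180; q [-1.28  0.26  1.61 -0.    1.27 -0.04]
```

Heights agree in both views: tops about 51 mm, tray row about 55 mm. Positions agree to about 2.5 mm, so I use the averages. Moving above roll a.

Request:
step_arm:
  commands:
    - {"fingers":-1,"dx":0.316,"dy":-0.271,"dz":0,"roll":-51}
    - {"fingers":-1,"dx":0.316,"dy":-0.271,"dz":0,"roll":-51}
    - {"fingers":-1,"dx":0.316,"dy":-0.271,"dz":0,"roll":-51}
    - {"fingers":-1,"dx":0.632,"dy":-0.543,"dz":0,"roll":-51}
    - {"fingers":-1,"dx":0.632,"dy":-0.543,"dz":0,"roll":-51}
    - {"fingers":-1,"dx":0.632,"dy":-0.543,"dz":0,"roll":-51}
    - {"fingers":-1,"dx":0.632,"dy":-0.543,"dz":0,"roll":-51}
    - {"fingers":-1,"dx":0.632,"dy":-0.543,"dz":0,"roll":-51}
  squeeze: 30

```text
time: 1.1
tool_pos: [0.4718, -0.207, 0.231]
tcp_rot: [-2.578, -1.795, 0.0]
wrist_force: [1.0, -0.9, -0.4]
width: 1.002
grip_force: 0.0
```

```bash
python3 -c "
from h import *
go('a',(.6405,.0794))"
```

```text
a t 1.1 tcp [ 0.4718 -0.207   0.231 ] R.z [-0.  0. -1.] dxyz tool [ 0.3272  0.0589 -0.    ] turn -0.2 or +-180; q [-0.46 -0.04  1.94 -0.    1.24 -0.11]
```

Request:
step_arm:
  commands:
    - {"fingers":-1,"dx":0.327,"dy":0.059,"dz":0,"roll":0}
    - {"fingers":-1,"dx":0.327,"dy":0.059,"dz":0,"roll":0}
    - {"fingers":-1,"dx":0.327,"dy":0.059,"dz":0,"roll":0}
    - {"fingers":-1,"dx":0.327,"dy":0.059,"dz":0.05,"roll":0}
    - {"fingers":-1,"dx":0.327,"dy":0.059,"dz":0.1,"roll":0}
    - {"fingers":-1,"dx":0.327,"dy":0.059,"dz":0.1,"roll":0}
    - {"fingers":-1,"dx":0.327,"dy":0.059,"dz":0.1,"roll":0}
    - {"fingers":-1,"dx":0.327,"dy":0.059,"dz":0.1,"roll":0}

```text
time: 2.1
tool_pos: [0.6397, 0.077, 0.1311]
tcp_rot: [-2.577, -1.796, 0.002]
wrist_force: [-0.5, -0.1, -0.1]
width: 0.998
grip_force: 0.0
```

```bash
python3 -c "
from h import *
go('a',(.6405,.0794))"
```

```text
a t 2.1 tcp [0.6397 0.077  0.1311] R.z [-0.001 -0.001 -1.   ] dxyz tool [ 0.0025 -0.0001 -0.    ] turn -0.1 or +-180; q [ 0.08  0.28  1.77 -0.    1.09  0.44]
```

Request:
step_arm:
  commands:
    - {"fingers":-1,"dx":0.002,"dy":0,"dz":0.05}
    - {"fingers":-1,"dx":0.002,"dy":0,"dz":0.095}
    - {"fingers":-1,"dx":0.002,"dy":0,"dz":0.12}
    - {"fingers":-1,"dx":0.002,"dy":0,"dz":0.125}
    - {"fingers":-1,"dx":0.002,"dy":0,"dz":0.125}
    - {"fingers":0,"dx":0.002,"dy":0,"dz":0.125}
    - {"fingers":0.4,"dx":0.002,"dy":0,"dz":0.125}
    - {"fingers":0.4,"dx":0.002,"dy":0,"dz":0.125}

```text
invalid input
```

Request:
step_arm:
  commands:
    - {"fingers":1,"dz":0}
    - {"fingers":1,"dz":0}
    - {"fingers":1,"dz":0}
    - {"fingers":1,"dz":-0.01}
    - {"fingers":1,"dz":-0.06}
    - {"fingers":1,"dz":-0.12}
    - {"fingers":1,"dz":-0.15}
    - {"fingers":1,"dz":-0.15}

```text
invalid input
```

```bash
python3 -c "
from h import *
print(read_state()['width'],read_state()['grip_force'])
p,d=read_camera('side');cv2.imwrite('pics/s1.png',p[120:330,120:400])
go('H1')"
```

```text
0.9984320199479373 0.0
H1 t 2.15 tcp [0.6403 0.0766 0.1323] R.z [ 0.001 -0.    -1.   ] dxyz tool [-2.908e-01  1.000e-04 -0.000e+00] turn 0.1 or +-180; q [ 0.08  0.28  1.77 -0.    1.09  0.44]
```

View pics/s1.png

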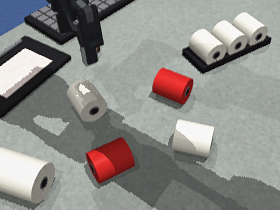

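Both calls were refused because every row needs all five keys. Nothing moved, and the crop shows the open gripper still above roll a at (87,103). Repeating with complete rows.

Request:
step_arm:
  commands:
    - {"fingers":-1,"dx":0.002,"dy":0,"dz":0.05,"roll":0}
    - {"fingers":-1,"dx":0.002,"dy":0,"dz":0.095,"roll":0}
    - {"fingers":-1,"dx":0.002,"dy":0,"dz":0.12,"roll":0}
    - {"fingers":-1,"dx":0.002,"dy":0,"dz":0.125,"roll":0}
    - {"fingers":-1,"dx":0.002,"dy":0,"dz":0.125,"roll":0}
    - {"fingers":0,"dx":0.002,"dy":0,"dz":0.125,"roll":0}
    - {"fingers":0.4,"dx":0.002,"dy":0,"dz":0.125,"roll":0}
    - {"fingers":0.4,"dx":0.002,"dy":0,"dz":0.125,"roll":0}

```text
time: 3.15
tool_pos: [0.6423, 0.0792, 0.0085]
tcp_rot: [2.576, 1.795, 0.004]
wrist_force: [-1.3, -1.1, 6.9]
width: 0.677
grip_force: 32.4
```

Request:
step_arm:
  commands:
    - {"fingers":0.6,"dx":0,"dy":0,"dz":0,"roll":0}
    - {"fingers":0.6,"dx":0,"dy":0,"dz":-0.01,"roll":0}
    - {"fingers":0.6,"dx":0,"dy":0,"dz":-0.05,"roll":0}
    - {"fingers":0.6,"dx":0,"dy":0,"dz":-0.1,"roll":0}
    - {"fingers":0.6,"dx":0,"dy":0,"dz":-0.13,"roll":0}
    - {"fingers":0.6,"dx":-0.1,"dy":0,"dz":-0.13,"roll":0}
    - {"fingers":0.6,"dx":-0.15,"dy":0,"dz":-0.13,"roll":0}
    - {"fingers":0.6,"dx":-0.2,"dy":0,"dz":-0.13,"roll":0}

```text
time: 4.15
tool_pos: [0.5749, -0.0979, 0.1368]
tcp_rot: [2.576, 1.797, 0.001]
wrist_force: [-0.2, -0.3, -1.1]
width: 0.675
grip_force: 32.8
```

```bash
python3 -c "
from h import *
go('H1')"
```

```text
H1 t 4.15 tcp [ 0.5749 -0.0979  0.1368] R.z [ 0.001 -0.    -1.   ] dxyz tool [-0.1045  0.0007  0.    ] turn 0.2 or +-180; q [-0.21  0.17  1.9  -0.    1.07  0.14]
```

Request:
step_arm:
  commands:
    - {"fingers":0.6,"dx":-0.05,"dy":0.001,"dz":0,"roll":0}
    - {"fingers":0.6,"dx":-0.09,"dy":0.001,"dz":0.01,"roll":0}
    - {"fingers":0.6,"dx":-0.104,"dy":0.001,"dz":0.025,"roll":0}
    - {"fingers":0.6,"dx":-0.104,"dy":0.001,"dz":0.04,"roll":0}
    - {"fingers":0.6,"dx":-0.104,"dy":0.001,"dz":0.04,"roll":0}
    - {"fingers":0.6,"dx":-0.104,"dy":0.001,"dz":0.04,"roll":0}

```text
time: 4.9
tool_pos: [0.5411, -0.1933, 0.0961]
tcp_rot: [-2.576, -1.798, -0.0]
wrist_force: [-0.2, -0.5, -1.1]
width: 0.673
grip_force: 32.8
```

```bash
python3 -c "
from h import *
p,d=read_camera('side');q,e=read_camera('top')
np.savez('pics/m.npz',p=p,d=d,q=q,e=e)
A=cv2.resize(p[90:210,280:410],(390,360));B=cv2.resize(q[150:290,320:480],(400,350))
B=cv2.copyMakeBorder(B,0,10,0,0,cv2.BORDER_CONSTANT);cv2.imwrite('pics/s2.png',np.hstack([A,B]))
go('H1')"
```

```text
H1 t 5.0 tcp [ 0.5415 -0.1938  0.0968] R.z [ 0.001 -0.    -1.   ] dxyz tool [-0.003  -0.0011 -0.    ] turn 0.2 or +-180; q [-0.39  0.2   1.95  0.    0.99 -0.03]
```

View pics/s2.png

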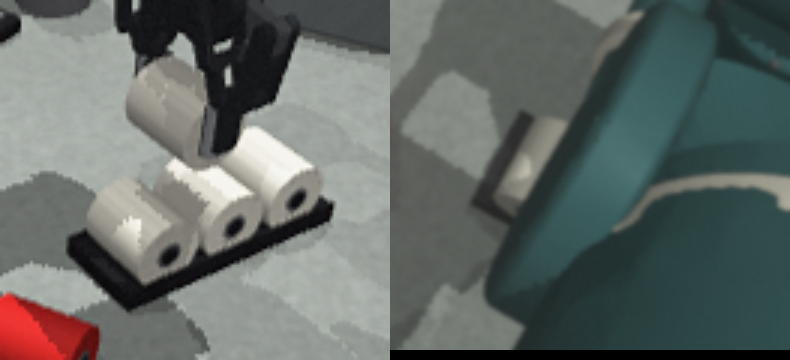

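The crop shows roll a held level above the first hollow, at (170,105) in the side half; in the top half the arm hides it. I measure the tray row once more from the unobstructed first side picture, for a second-view check.

```bash
python3 - <<'E'
from h import *
n="side";p=cv2.imread("pics/side0.png");d=np.load("pics/side0.npy")
h=cv2.cvtColor(p,cv2.COLOR_BGR2HSV);m=(h[...,1]<60)&(h[...,2]>120)
P=cloud(n,p,d,m);u=np.array([-.937,.349]);v=np.array([.349,.937]);o=np.array([.5297,-.2224])
L=np.c_[(P[:,:2]-o)@u,(P[:,:2]-o)@v]*1000
for c in(-56,0,56):
    k=(abs(L[:,0])<40)&(abs(L[:,1]-c)<26)&(P[:,2]>.04)&(P[:,2]<.07)
    Q=L[k];z=P[k,2];zt=np.percentile(z,97);Q=Q[z>zt-.01]
    print(c,len(Q),zt.round(4),"along",np.percentile(Q[:,0],[1,99]).round(1),"across",np.percentile(Q[:,1],[1,99]).round(1))
# held roll, side view now
f=np.load("pics/m.npz");h=cv2.cvtColor(f["p"],cv2.COLOR_BGR2HSV);P=cloud(n,f["p"],f["d"],(h[...,1]<60)&(h[...,2]>100))
o=np.array([.5415,-.1938]);L=np.c_[(P[:,:2]-o)@u,(P[:,:2]-o)@v]*1000
k=(abs(L[:,0])<40)&(abs(L[:,1])<35)&(P[:,2]>.08)&(P[:,2]<.16);Q=L[k];z=P[k,2]
i=abs(Q[:,0]+0)<29;from scipy.optimize import least_squares
r=least_squares(lambda a:np.hypot(Q[i,1]-a[0],z[i]*1000-a[1])-25,[0,115],loss="soft_l1")
print("held centre across rel TCP, z",r.x,"rms",np.std(r.fun),"along",np.percentile(Q[:,0],[1,99]),i.sum(),"zmax",np.percentile(z,97))
E
```

```text
-56 339 0.0551 along [-27.7  30.5] across [-69.5 -35.7]
0 368 0.055 along [-27.8  30.6] across [-14.5  21.2]
56 391 0.0552 along [-27.6  30.6] across [39.9 77.1]
held centre across rel TCP, z [  0.27609972 112.95149639] rms 1.5166082619221946 along [-28.07554698  34.3033754 ] 607 zmax 0.13829539619185827
```

Request:
step_arm:
  commands:
    - {"fingers":0.6,"dx":-0.001,"dy":-0.0015,"dz":0.015,"roll":0}
    - {"fingers":0.6,"dx":-0.001,"dy":-0.0015,"dz":0.03,"roll":0}
    - {"fingers":0.6,"dx":-0.001,"dy":-0.0015,"dz":0.034,"roll":0}
    - {"fingers":0.6,"dx":-0.001,"dy":-0.0015,"dz":0.034,"roll":0}
    - {"fingers":0.6,"dx":-0.001,"dy":-0.0015,"dz":0.034,"roll":0}
    - {"fingers":0.6,"dx":-0.001,"dy":-0.0015,"dz":0.034,"roll":0}

```text
time: 5.75
tool_pos: [0.5393, -0.1953, 0.0629]
tcp_rot: [2.577, 1.795, 0.001]
wrist_force: [0.4, 0.8, -0.8]
width: 0.675
grip_force: 32.8
```

```bash
python3 -c "
from h import *
go('H1',(.5395,-.1943))"
```

```text
H1 t 5.75 tcp [ 0.5393 -0.1953  0.0629] R.z [ 0.001 -0.    -1.   ] dxyz tool [ 0.001  -0.0002 -0.    ] turn 0.1 or +-180; q [-0.39  0.24  1.98  0.    0.93 -0.04]
```

Request:
step_arm:
  commands:
    - {"fingers":0.6,"dx":0.001,"dy":0,"dz":0.003,"roll":0}
    - {"fingers":0.6,"dx":0.001,"dy":0,"dz":0.006,"roll":0}
    - {"fingers":0.6,"dx":0.001,"dy":0,"dz":0.008,"roll":0}
    - {"fingers":0.6,"dx":0.001,"dy":0,"dz":0.008,"roll":0}
    - {"fingers":0.6,"dx":0.001,"dy":0,"dz":0.008,"roll":0}

```text
time: 6.38
tool_pos: [0.5391, -0.1944, 0.0548]
tcp_rot: [2.577, 1.796, -0.001]
wrist_force: [-2.9, -1.4, 6.1]
width: 0.676
grip_force: 33.3
```

Contact at 6 N, nearly balanced sideways. I release gently and rise.

Request:
step_arm:
  commands:
    - {"fingers":-0.4,"dx":0,"dy":0,"dz":0,"roll":0}
    - {"fingers":-0.5,"dx":0,"dy":0,"dz":0,"roll":0}
    - {"fingers":-0.7,"dx":0,"dy":0,"dz":0,"roll":0}
    - {"fingers":-0.8,"dx":0,"dy":0,"dz":0,"roll":0}
    - {"fingers":-0.8,"dx":0,"dy":0,"dz":-0.02,"roll":0}
    - {"fingers":-0.8,"dx":0,"dy":0,"dz":-0.06,"roll":0}
    - {"fingers":-1,"dx":0,"dy":0,"dz":-0.11,"roll":0}
    - {"fingers":-1,"dx":0,"dy":0,"dz":-0.13,"roll":0}

```text
time: 7.38
tool_pos: [0.5416, -0.195, 0.1897]
tcp_rot: [2.572, 1.792, 0.007]
wrist_force: [0.7, -0.2, 0.1]
width: 1.001
grip_force: 0.0
```

```bash
python3 -c "
from h import *
go('b',(.4462,.0364))"
```

```text
b t 7.38 tcp [ 0.5416 -0.195   0.1897] R.z [ 0.007 -0.003 -1.   ] dxyz tool [ 0.184  -0.1697 -0.0014] turn -41.3 or +-180; q [-0.39  0.1   1.87  0.    1.16 -0.04]
```

Request:
step_arm:
  commands:
    - {"fingers":-1,"dx":0.06,"dy":-0.055,"dz":0,"roll":-10}
    - {"fingers":-1,"dx":0.12,"dy":-0.11,"dz":0,"roll":-20}
    - {"fingers":-1,"dx":0.184,"dy":-0.17,"dz":0,"roll":-30}
    - {"fingers":-1,"dx":0.184,"dy":-0.17,"dz":0,"roll":-41.3}
    - {"fingers":-1,"dx":0.184,"dy":-0.17,"dz":0.03,"roll":-41.3}
    - {"fingers":-1,"dx":0.184,"dy":-0.17,"dz":0.07,"roll":-41.3}
    - {"fingers":-1,"dx":0.184,"dy":-0.17,"dz":0.07,"roll":-41.3}
    - {"fingers":-1,"dx":0.184,"dy":-0.17,"dz":0.07,"roll":-41.3}

```text
time: 8.38
tool_pos: [0.4441, 0.0373, 0.1153]
tcp_rot: [1.779, 2.589, 0.001]
wrist_force: [1.0, 0.3, 0.6]
width: 1.004
grip_force: 0.0
```

```bash
python3 -c "
from h import *
go('b',(.4462,.0364))
p,d=read_camera('side');cv2.imwrite('pics/s3.png',cv2.resize(p[90:210,280:410],(390,360)))
h=cv2.cvtColor(p,cv2.COLOR_BGR2HSV);P=cloud('side',p,d,(h[...,1]<60)&(h[...,2]>120))
u=np.array([-.937,.349]);v=np.array([.349,.937]);o=np.array([.5297,-.2224])
L=np.c_[(P[:,:2]-o)@u,(P[:,:2]-o)@v]*1000
k=(abs(L[:,0])<45)&(abs(L[:,1]-30)<40)&(P[:,2]>.083)&(P[:,2]<.12);Q=L[k];print(len(Q),np.percentile(P[k,2],97),'along',np.percentile(Q[:,0],[1,99]),'across',np.percentile(Q[:,1],[1,99]))
r=cv2.minAreaRect(Q.astype(np.float32));print(r)
"
```

```text
b t 8.38 tcp [0.4441 0.0373 0.1153] R.z [ 0.001  0.    -1.   ] dxyz tool [-0.0016  0.0016  0.    ] turn 0.0 or +-180; q [ 0.03 -0.07  2.2   0.    1.02 -0.34]Traceback (most recent call last):
  File "<string>", line 8, in <module>
    k=(abs(L[:,0])<45)&(abs(L[:,1]-30)<40)&(P[:,2]>.083)&(P[:,2]<.12);Q=L[k];print(len(Q),np.percentile(P[k,2],97),'along',np.percentile(Q[:,0],[1,99]),'across',np.percentile(Q[:,1],[1,99]))
                                                                                          ~~~~~~~~~~~~~^^^^^^^^^^^
    return _quantile_unchecked(
        a, q, axis, out, overwrite_input, method, keepdims, weights)
    return _ureduce(a,
                    func=_quantile_ureduce_func,
    ...<5 lines>...
                    overwrite_input=overwrite_input,
                    method=method)
    r = func(a, **kwargs)
    result = _quantile(arr,
                       quantiles=q,
    ...<2 lines>...
                       out=out,
                       weights=wgt)
    slices_having_nans = np.isnan(arr[-1, ...])
                                  ~~~^^^^^^^^^
IndexError: index -1 is out of bounds for axis 0 with size 0
```

View pics/s3.png

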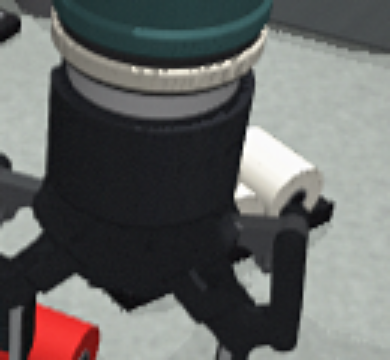

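The arm hides the pyramid from the side camera here, so I'll check it from another pose. Grasping b.

Request:
step_arm:
  commands:
    - {"fingers":-1,"dx":-0.0015,"dy":0.0015,"dz":0.04,"roll":0}
    - {"fingers":-1,"dx":-0.0015,"dy":0.0015,"dz":0.08,"roll":0}
    - {"fingers":-1,"dx":-0.0015,"dy":0.0015,"dz":0.104,"roll":0}
    - {"fingers":-1,"dx":-0.0015,"dy":0.0015,"dz":0.109,"roll":0}
    - {"fingers":-1,"dx":-0.0015,"dy":0.0015,"dz":0.109,"roll":0}
    - {"fingers":0,"dx":-0.0015,"dy":0.0015,"dz":0.109,"roll":0}
    - {"fingers":0.4,"dx":-0.0015,"dy":0.0015,"dz":0.109,"roll":0}
    - {"fingers":0.6,"dx":-0.0015,"dy":0.0015,"dz":0.109,"roll":0}

```text
time: 9.43
tool_pos: [0.4468, 0.0366, 0.0068]
tcp_rot: [1.778, 2.588, 0.002]
wrist_force: [-1.3, -0.2, 6.8]
width: 0.679
grip_force: 31.7
```

Request:
step_arm:
  commands:
    - {"fingers":0.6,"dx":0,"dy":0,"dz":0,"roll":0}
    - {"fingers":0.6,"dx":0,"dy":0,"dz":-0.01,"roll":0}
    - {"fingers":0.6,"dx":0,"dy":0,"dz":-0.05,"roll":0}
    - {"fingers":0.6,"dx":0,"dy":0,"dz":-0.1,"roll":0}
    - {"fingers":0.6,"dx":0,"dy":0,"dz":-0.15,"roll":0}
    - {"fingers":0.6,"dx":0,"dy":0,"dz":-0.2,"roll":0}
    - {"fingers":0.6,"dx":0,"dy":0,"dz":-0.2,"roll":0}

```text
time: 10.3
tool_pos: [0.4488, 0.0367, 0.2109]
tcp_rot: [1.774, 2.582, 0.01]
wrist_force: [-0.5, -0.3, -1.8]
width: 0.675
grip_force: 33.1
```

```bash
python3 - <<'E'
from h import *
go('H2')
p,d=read_camera('top');np.save('pics/t4.npy',d);cv2.imwrite('pics/t4.png',p);q,e=read_camera('side')
cv2.imwrite('pics/s4.png',np.hstack([cv2.resize(q[90:210,280:410],(390,360)),cv2.resize(p[160:300,330:480],(390,360))]))
u=np.array([-.937,.349]);v=np.array([.349,.937]);o=np.array([.5297,-.2224])
for n,a,b in(('top',p,d),('side',q,e)):
    h=cv2.cvtColor(a,cv2.COLOR_BGR2HSV);P=cloud(n,a,b,(h[...,1]<60)&(h[...,2]>110))
    L=np.c_[(P[:,:2]-o)@u,(P[:,:2]-o)@v]*1000
    k=(abs(L[:,0])<45)&(abs(L[:,1]-30)<40)&(P[:,2]>.087)&(P[:,2]<.11)
    if k.sum()>20:print(n,k.sum(),np.percentile(P[k,2],97),cv2.minAreaRect(L[k].astype(np.float32)))
E
```

```text
H2 t 10.3 tcp [0.4488 0.0367 0.2109] R.z [ 0.011  0.    -1.   ] dxyz tool [-0.2918 -0.036   0.0007] turn 41.4 or +-180; q [ 0.03 -0.17  2.09  0.    1.2  -0.34]
top 960 0.09677270230380064 ((0.74725341796875, 29.162296295166016), (58.852577209472656, 40.36033630371094), 1.3684141635894775)
side 169 0.0963449077730208 ((-7.30424690246582, 26.99863624572754), (33.370147705078125, 46.19443130493164), 77.56646728515625)
```

View pics/s4.png

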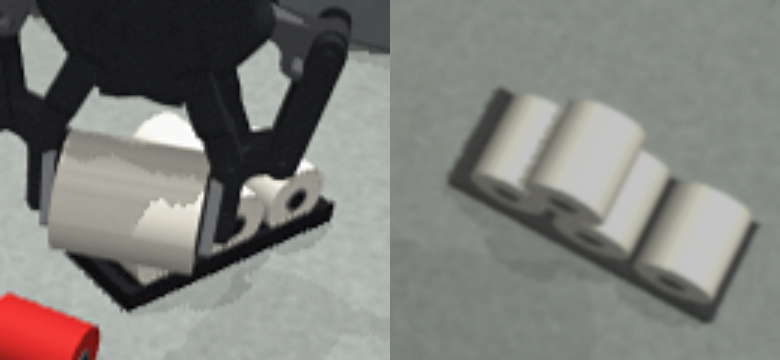

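Roll a is seated in the first hollow: top about 97 mm, ends level to 1 mm, parallel to about 1°. In the side view roll b is held at (125,200). Moving b over the second hollow.

Request:
step_arm:
  commands:
    - {"fingers":0.6,"dx":-0.05,"dy":-0.006,"dz":0,"roll":10}
    - {"fingers":0.6,"dx":-0.1,"dy":-0.012,"dz":0,"roll":20}
    - {"fingers":0.6,"dx":-0.15,"dy":-0.018,"dz":0,"roll":30}
    - {"fingers":0.6,"dx":-0.2,"dy":-0.025,"dz":0,"roll":41.4}
    - {"fingers":0.6,"dx":-0.25,"dy":-0.031,"dz":0,"roll":41.4}
    - {"fingers":0.6,"dx":-0.29,"dy":-0.036,"dz":0,"roll":41.4}
    - {"fingers":0.6,"dx":-0.29,"dy":-0.036,"dz":0.03,"roll":41.4}
    - {"fingers":0.6,"dx":-0.29,"dy":-0.036,"dz":0.06,"roll":41.4}

```text
time: 11.4
tool_pos: [0.5143, -0.2471, 0.142]
tcp_rot: [-2.578, -1.79, 0.003]
wrist_force: [-0.9, 0.2, -1.5]
width: 0.672
grip_force: 33.0
```

Request:
step_arm:
  commands:
    - {"fingers":0.6,"dx":0,"dy":0,"dz":0,"roll":0}
    - {"fingers":0.6,"dx":0,"dy":0,"dz":0,"roll":0}
    - {"fingers":0.6,"dx":0,"dy":0,"dz":0,"roll":0}

```text
time: 11.78
tool_pos: [0.5167, -0.2473, 0.1466]
tcp_rot: [2.577, 1.793, 0.002]
wrist_force: [-0.1, -0.2, -0.9]
width: 0.673
grip_force: 32.9
```

```bash
python3 -c "
from h import *
go('H2',(.5201,-.2476))"
```

```text
H2 t 11.78 tcp [ 0.5167 -0.2473  0.1466] R.z [ 0.002 -0.001 -1.   ] dxyz tool [0.0009 0.0033 0.    ] turn 0.0 or +-180; q [-0.49  0.14  1.92 -0.    1.08 -0.13]
```

Request:
step_arm:
  commands:
    - {"fingers":0.6,"dx":0.001,"dy":0.0033,"dz":0,"roll":0}
    - {"fingers":0.6,"dx":0.001,"dy":0.0033,"dz":0.025,"roll":0}
    - {"fingers":0.6,"dx":0.001,"dy":0.0033,"dz":0.05,"roll":0}
    - {"fingers":0.6,"dx":0.001,"dy":0.0033,"dz":0.07,"roll":0}
    - {"fingers":0.6,"dx":0.001,"dy":0.0033,"dz":0.08,"roll":0}
    - {"fingers":0.6,"dx":0.001,"dy":0.0033,"dz":0.083,"roll":0}
    - {"fingers":0.6,"dx":0.001,"dy":0.0033,"dz":0.083,"roll":0}
    - {"fingers":0.6,"dx":0.001,"dy":0.0033,"dz":0.083,"roll":0}

```text
time: 12.78
tool_pos: [0.5201, -0.2477, 0.0633]
tcp_rot: [2.578, 1.793, 0.001]
wrist_force: [0.3, -1.0, -1.3]
width: 0.673
grip_force: 33.0
```

```bash
python3 -c "
from h import *
go('H2',(.5201,-.2476))"
```

```text
H2 t 12.78 tcp [ 0.5201 -0.2477  0.0633] R.z [ 0.002 -0.001 -1.   ] dxyz tool [0.0001 0.     0.    ] turn 0.0 or +-180; q [-0.49  0.24  1.97  0.    0.93 -0.13]
```

Request:
step_arm:
  commands:
    - {"fingers":0.6,"dx":0,"dy":0,"dz":0.004,"roll":0}
    - {"fingers":0.6,"dx":0,"dy":0,"dz":0.007,"roll":0}
    - {"fingers":0.6,"dx":0,"dy":0,"dz":0.009,"roll":0}
    - {"fingers":0.6,"dx":0,"dy":0,"dz":0.009,"roll":0}
    - {"fingers":0.6,"dx":0,"dy":0,"dz":0.009,"roll":0}

```text
time: 13.4
tool_pos: [0.5193, -0.2472, 0.0532]
tcp_rot: [-2.579, -1.793, 0.0]
wrist_force: [-0.1, -0.1, -1.4]
width: 0.674
grip_force: 33.1
```

Request:
step_arm:
  commands:
    - {"fingers":0.6,"dx":0,"dy":0,"dz":0.001,"roll":0}
    - {"fingers":0.6,"dx":0,"dy":0,"dz":0.0015,"roll":0}
    - {"fingers":0.6,"dx":0,"dy":0,"dz":0.0015,"roll":0}

```text
time: 13.78
tool_pos: [0.5193, -0.2477, 0.0529]
tcp_rot: [2.579, 1.794, -0.001]
wrist_force: [-3.3, -0.3, 6.9]
width: 0.675
grip_force: 33.8
```

Contact at 7 N. Releasing and backing off.

Request:
step_arm:
  commands:
    - {"fingers":-0.4,"dx":0,"dy":0,"dz":0,"roll":0}
    - {"fingers":-0.5,"dx":0,"dy":0,"dz":0,"roll":0}
    - {"fingers":-0.7,"dx":0,"dy":0,"dz":0,"roll":0}
    - {"fingers":-0.8,"dx":0,"dy":0,"dz":0,"roll":0}
    - {"fingers":-0.8,"dx":0,"dy":0,"dz":-0.02,"roll":0}
    - {"fingers":-0.8,"dx":0,"dy":0,"dz":-0.06,"roll":0}
    - {"fingers":-1,"dx":0,"dy":0,"dz":-0.11,"roll":0}
    - {"fingers":-1,"dx":0,"dy":0,"dz":-0.17,"roll":0}

```text
time: 14.78
tool_pos: [0.5187, -0.2469, 0.2239]
tcp_rot: [-2.579, -1.793, 0.0]
wrist_force: [1.6, -0.4, 0.1]
width: 1.0
grip_force: 0.0
```

Request:
step_arm:
  commands:
    - {"fingers":-1,"dx":0.06,"dy":0,"dz":0,"roll":0}
    - {"fingers":-1,"dx":0.12,"dy":0,"dz":0,"roll":0}
    - {"fingers":-1,"dx":0.18,"dy":0,"dz":0,"roll":0}
    - {"fingers":-1,"dx":0.24,"dy":0,"dz":0,"roll":0}
    - {"fingers":-1,"dx":0.3,"dy":0,"dz":0,"roll":0}
    - {"fingers":-1,"dx":0.3,"dy":0,"dz":0,"roll":0}
    - {"fingers":-1,"dx":0.3,"dy":0,"dz":0,"roll":0}

```text
time: 15.65
tool_pos: [0.6237, 0.0339, 0.2228]
tcp_rot: [2.578, 1.794, 0.0]
wrist_force: [-0.1, -0.2, -0.2]
width: 1.002
grip_force: 0.0
```

```bash
python3 - <<'E'
from h import *
p,d=read_camera('top');q,e=read_camera('side')
cv2.imwrite('pics/s5.png',np.hstack([cv2.resize(q[90:210,280:410],(390,360)),cv2.resize(p[160:300,330:480],(390,360))]))
u=np.array([-.937,.349]);v=np.array([.349,.937]);o=np.array([.5297,-.2224])
h=cv2.cvtColor(p,cv2.COLOR_BGR2HSV);P=cloud('top',p,d,(h[...,1]<60)&(h[...,2]>110))
L=np.c_[(P[:,:2]-o)@u,(P[:,:2]-o)@v]*1000
for c in(-28,28):
    k=(abs(L[:,0])<45)&(abs(L[:,1]-c)<27)&(P[:,2]>.087)&(P[:,2]<.12)
    if k.sum()>20:print(c,k.sum(),np.percentile(P[k,2],97),cv2.minAreaRect(L[k].astype(np.float32)))
E
```

```text
-28 1020 0.09745311529246241 ((0.6961841583251953, -27.547861099243164), (59.360694885253906, 40.85367202758789), 1.7209848165512085)
28 969 0.09693510924667346 ((0.5584564208984375, 28.758983612060547), (59.14914321899414, 40.44831466674805), 0.4380511939525604)
```

View pics/s5.png

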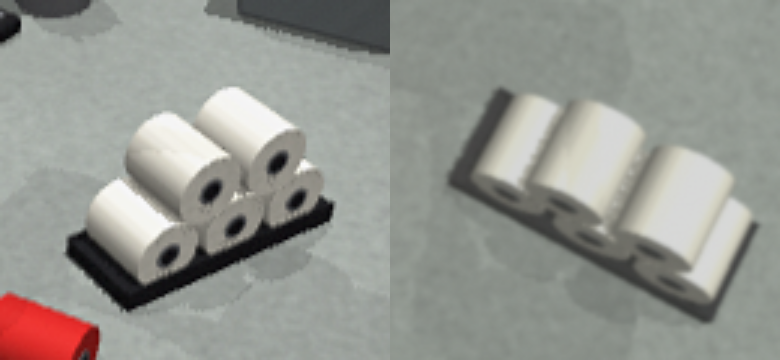

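Both rolls lie seated in the hollows, at (180,165) and (250,140) in the side half. They are parallel with the row, their ends are level within 1 mm, and the arm is clear.

```bash
python3 -c "
from workcell import *
print(finish_job())"
```

```text
the job is handed in; nothing more can be done
None
```

Both full rolls are seated in the two hollows on top of the row, parallel to within about 2° and with ends level to about 1 mm, and the job was handed in at about 16 s.

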